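# Lift the round drying dish with the plate lifter and hold it level

## Task

Pick up the plate lifter by its upright black grip, slide its blade under the round dish through the slot of the drying stand, and with the lifter raise the dish and its pebble about 10 cm above the stand. Finish while still holding it up there in the air, steady and level, with the dish resting on nothing but the lifter and the pebble still in it. Keep the dish level the whole time, do not touch it with the gripper, and leave the square tray and everything else on the bench where it is.

Things in the scene. Friction and masses are not known exactly. Their poses are not given: they have to be found in the camera images.
- lifter: Plate lifter (sizes in mm; loose, 160 g), flat on the bench at first: aluminium blade 165 long, 44 wide, 3 thick, and a stem (14 x 16) carrying an upright black grip block. Origin on the blade's underside below the grip's centre; x along the blade to its tip, y across, z up. Blade from x = -20 to +145. A dish centred at x = 85 lies well on it, 25 clear of the stem.
- lifter_grip (a point): Centre of the lifter's grip block, 73 above the lifter's origin, same axes. The block is 46 long (x), 20 wide (y), 36 tall; clamp it across the 20 width; about 45 N holds it firmly when loaded.
- dish: Shallow round white ceramic dish (loose, about 120 g), flat underside 92 across, rim 104 across, 18 tall, floor and wall 4 thick. Origin at the centre of its underside, z up. It starts on the stand's two bars, over the stand's centre to within 3.
- pebble: Grey flat pebble (loose, about 30 g), 32 across and 13 tall, lying loose in the round dish near its middle. Origin at the centre of its underside.
- stand_dish: Stand fixed to the bench under the round dish: base 110 x 92 x 5 with two upright bars 110 long, 14 thick, top at 45. Between them a slot 64 wide, 5 to 45 above the bench, runs along its x axis, open at both ends. Origin: centre of the underside. It is left or right of the bench's middle, slot roughly along world y; enter from the end facing the middle.
- stand_tray: An identical fixed stand, on the other side, which carries the square tray. Same origin and axes.
- tray: Square white tray 90 x 90 x 18 on the other stand, to be left alone. Origin at the centre of its underside.
- tray_pebble: Pebble like the other, in the square tray; leave alone. Origin at the centre of its underside.
- stopper: Bystander: black rubber stopper, 42 across, 30 tall. Origin at the centre of its underside.
- petri: Bystander: flat glass disc 90 across, 14 tall. Origin at the centre of its underside.
- jar: Bystander: amber jar 52 across, 70 tall. Origin at the centre of its underside.
- beaker: Bystander: glass beaker 66 across, 85 tall. Origin at the centre of its underside.
- brush: Bystander: brush 180 long lying on the bench. Origin near its middle, x along it.
- reagent: Bystander: amber bottle 86 across, 200 tall. Origin at the centre of its underside.

How it is judged:
By the outcome, as a careful person would: the job done as asked, in the order asked, and still so for the second after the job is handed in, while the arm keeps its last pose, push and grip.
It also fails if it takes over 48 s, if anything falls off the work surface, if the arm or the gripper's body presses on something with over 40 N, if the wrist force passes 120 N, or if a joint passes its speed limit or range.

## Robot

A 6-joint arm with a two-finger parallel gripper is mounted at the origin on the work surface. World frame = base frame: x ahead of the robot, y to its left, z up, the work surface at z = 0. Lengths are in mm, angles in degrees, forces in N, time in s.
With the tool pointing down it reaches from about 300 to 850 mm from the base axis. Payload 4.2 kg.
Tool frame: the origin (TCP) lies at the very end of the fingers, on their centre line; the grasp point (between the pads) lies 19 mm behind it; z points along the fingers, y is the line along which they close (so a half turn about z gives the same grasp; the last joint's range is limited). The gripper opens to 91 mm and grips with 3 to 60 N. Pads are 32 mm wide; open, the fingers measure 118 mm over their backs; the gripper's body (76 mm by 178 mm) begins 60 mm behind the grasp point.
Start: joints at [-75.057, 18.312, 89.639, -0, 72.044, -1.146], TCP at [159.349, -552.495, 213.976] pointing down, gripper open.
Joint ranges: [-177.97, 177.97], [-48.28, 115.42], [12.27, 149.76], [-77.06, 257.06], [2.81, 150.46], [-146.56, 146.56]. Speed limits (degrees/s): [147.25, 147.25, 180, 180, 180, 180].

## Interface

Orientations are given as [roll, pitch, yaw] about the fixed x, y, z axes, in that order (R = Rz(yaw) Ry(pitch) Rx(roll)).
In Python, from workcell import env gives the robot as it stands.
- The arm moves only by the shell command python3 -m pendant 'ROWS' [FORCE]. ROWS is a JSON object of lists of equal length, an entry for each row: "translation": the shift along the tool's x, y, z in mm, a list of three; "roll": the turn about the tool's z in rad; "hand": the closure in counts, from 0 (fully open) to 255 (shut). In form: {"translation": [[dx, dy, dz], ...], "roll": [roll, ...], "hand": [hand, ...]}. A call has exactly 8 rows; each row shifts and turns the commanded pose from where the row before left it, along the tool's axes as they then stand; what a row does not reach is not made up. A row lasts 1/12 s, in which the tool goes at most 41.7 mm and 7.16 degrees, less where a joint would pass 70% of its speed; a pose out of reach is approached as far as the arm can. A call with a gripper value outside its range is refused whole. The fingers move at their own pace and stop on an object; FORCE is the grip in N (left out, the last holds). Time passes only in rows, so rows that do not move let the fingers close, or fill a call up. It gives the time, the measured TCP pose, the force, the opening and the grip force at its end, in the units of the state.
- env.state(): the state, without advancing time (a new reading comes with each control period).
- env.grab_frame(name): name is "scene" or "top" or "wrist"; returns a dict with "frame" (480x640x3 uint8, red, green, blue), "z_map" (480x640 float32, mm along the optical axis (not along the pixel's ray), 0 where there is no reading), "fx", "fy", "cx", "cy" (pixels), "dist" ([k1, k2, p1, p2, k3] as OpenCV has them; the pictures are not rectified), "pose" (4x4, takes a point from camera to world coordinates). Camera axes: x right, y down, z forward; pixel columns grow to the right and rows downward; lengths in mm; the calibration is good to about 2 mm. A picture is of the moment at which its call begins.
- env.job_done(): hands the job in; it is judged then, once.
Trained networks look in a picture, given as the dict that the camera call returned (one of the last four; its "shot" number tells which), for a name from the list of things; names that differ only in an ending like _2 or _b are one class to them, and where a whole thing is asked for, a point or a joint stands for the part that bears it (a point fixed in the world has none). Each returns a list of dicts, best first, with "score" (0 to 1); they miss things now and then, are a little off and sometimes report something else, mostly with a low value. They report only what shows in the picture. A call takes as long as a camera call.
- env.recognise(picture, label): "rect" ([centre column, centre row, width, height] in pixels, round what is visible of it).
- env.regions_of(picture, label): "pixels" (480x640 bool, what is visible of it) and "rect" ([centre column, centre row, width, height] in pixels, round what is visible of it).
The state is a dict: "time_s": time; "qpos": joint angles; "qvel": joint speeds; "effort": joint torques, N m; "ee_pos": TCP position; "ee_rot": TCP orientation; "force": force on the tool from outside, world axes, zero at the start; "torque": the same for the moment, N m; "gripper_width": finger opening in mm; "gripper_force": force on a finger pad.
Only numpy, scipy, OpenCV 4.12 (cv2) and the standard library are available. Lean on these libraries where they do the work, as an engineer would, in place of code of your own. Each camera call takes 0.05 s, during which the arm holds its last target. There are 200 camera calls.

## Working session

There is one attempt and no reset: what is moved stays moved. The work goes in short steps, Python scripts to look and compute and a shell command to move; the robot and the scene stay as the last step left them, time stands still between calls to the robot, and variables do not carry over. Pictures are saved under pics/ and viewed, at most 10 in all, crops included, and the job is handed in when it is done.

```bash
mkdir -p pics; ls
cat > h.py <<'E'
import numpy as np, cv2
from workcell import env
def pts(p,mask):
    v,u=np.nonzero(mask&(p["z_map"]>0)); z=p["z_map"][v,u]
    K=np.array([[p["fx"],0,p["cx"]],[0,p["fy"],p["cy"]],[0,0,1.]])
    n=cv2.undistortPoints(np.c_[u,v].astype(float).reshape(-1,1,2),K,np.array(p["dist"])).reshape(-1,2)
    c=np.c_[n*z[:,None],z,np.ones(len(z))]
    return (c@np.array(p["pose"]).T)[:,:3]
def save(p,f): cv2.imwrite(f,p["frame"][:,:,::-1])
E
python3 - <<'E'
from h import *
s=env.state(); print(s["ee_pos"],s["ee_rot"],s["gripper_width"],s["time_s"])
ims=[]
for c in ("scene","top"):
    p=env.grab_frame(c); ims.append(p["frame"]); save(p,f"pics/{c}0.png")
    for l in "lifter lifter_grip dish pebble stand_dish tray stand_tray stopper petri jar beaker brush reagent".split():
        for r in env.regions_of(p,l)[:2]:
            P=pts(p,r["pixels"])
            if len(P)>5: print(c,l,round(r["score"],2),np.round(r["rect"]),"med",np.round(np.median(P,0)),"lo",np.round(np.percentile(P,3,0)),"hi",np.round(np.percentile(P,97,0)))
E
```

```text
pics
[ 159.21331467 -551.97454399  213.10605845] [-1.79896226e+02 -7.72367509e-04  1.60917688e+01] 91.2632891160651 0.0
scene lifter 0.81 [337. 251.  49.  82.] med [488.  29.   3.] lo [435.   0.  -1.] hi [588.  49.  90.]
scene lifter 0.26 [459. 285.  66.  53.] med [538. 278.  49.] lo [489. 226.  45.] hi [592. 324.  63.]
scene lifter_grip 0.65 [336. 251.  47.  83.] med [490.  29.   3.] lo [432.  -1.  -1.] hi [589.  48.  90.]
scene pebble 0.47 [203. 229.  15.   7.] med [ 573. -256.   59.] lo [ 556. -272.   49.] hi [ 583. -244.   64.]
scene stand_dish 0.88 [204. 247.  70.  44.] med [ 600. -233.   19.] lo [ 529. -315.    1.] hi [ 614. -200.   45.]
scene tray 0.81 [459. 285.  62.  53.] med [539. 277.  49.] lo [489. 226.  45.] hi [592. 323.  63.]
scene stand_tray 0.82 [458. 303.  75.  46.] med [575. 277.  22.] lo [524. 210.   1.] hi [600. 335.  45.]
scene stopper 0.56 [311. 348.  22.  25.] med [761.  53.  29.] lo [738.  35.   2.] hi [773.  69.  32.]
scene petri 0.91 [245. 330.  52.  40.] med [761. -71.  14.] lo [ 718. -112.    4.] hi [798. -32.  16.]
scene jar 0.95 [458. 231.  28.  36.] me
[... 1430 characters left out ...]
82 [356. 148.  38.  43.] med [750. -72.  14.] lo [ 712. -110.    7.] hi [791. -35.  18.]
top jar 0.62 [204. 328.  30.  20.] med [351. 242.  69.] lo [328. 224.  14.] hi [373. 269.  73.]
top beaker 0.94 [147. 172.  39.  35.] med [682. 388.  52.] lo [648. 349.   3.] hi [707. 411.  86.]
top beaker 0.3 [205. 326.  28.  22.] med [351. 242.  69.] lo [328. 224.  10.] hi [373. 269.  73.]
top brush 0.76 [441. 334.  84.  22.] med [ 333. -229.   18.] lo [ 314. -332.   11.] hi [ 352. -165.   22.]
top reagent 0.95 [497. 170.  58.  57.] med [ 673. -362.  130.] lo [ 646. -404.    8.] hi [ 716. -337.  201.]
top reagent 0.66 [355. 148.  38.  42.] med [751. -72.  14.] lo [ 712. -110.    7.] hi [790. -35.  18.]
```

Run:
```python
from h import *
for c in ("top","scene"):
    p=env.grab_frame(c)
    P=pts(p,env.regions_of(p,"lifter")[0]["pixels"])
    for n,Q in(("grip",P[(P[:,2]>80)&(P[:,2]<100)]),("blade",P[(P[:,2]<12)])):
        r=cv2.minAreaRect(Q[:,:2].astype(np.float32)); print(c,n,len(Q),np.round(r[0]),np.round(r[1]),round(r[2],1), Q[:,2].mean().round(1))
    # stand bars: all pts near the stand
    A=pts(p,np.ones((480,640),bool))
    S=A[(abs(A[:,0]-557)<85)&(abs(A[:,1]+262)<85)]
    for n,Q in(("bars",S[(S[:,2]>35)&(S[:,2]<46.5)]),("rim",S[(S[:,2]>59)&(S[:,2]<66)]),("base",S[(S[:,2]>3.5)&(S[:,2]<8)])):
        r=cv2.minAreaRect(Q[:,:2].astype(np.float32)); print(c,n,len(Q),np.round(r[0]),np.round(r[1]),round(r[2],1))
a=cv2.resize(cv2.imread("pics/top0.png")[110:370,130:560],(800,484)); cv2.imwrite("pics/a.png",a)
```

```text
top grip 230 [446.  32.] [20. 46.] 81.7 90.7
top blade 1268 [509.  24.] [ 47. 166.] 81.5 3.2
top bars 301 [ 559. -260.] [111.  93.] 80.5
top rim 451 [ 556. -262.] [102. 102.] 32.9
top base 344 [ 556. -262.] [168. 170.] 0.3
scene grip 173 [450.  34.] [21. 47.] 82.3 88.1
scene blade 1217 [451.  25.] [ 65. 292.] 89.3 1.8
scene bars 443 [ 562. -260.] [112.  95.] 80.6
scene rim 335 [ 558. -261.] [103. 103.] 78.2
scene base 301 [ 566. -259.] [117.  93.] 85.2
```

View pics/a.png

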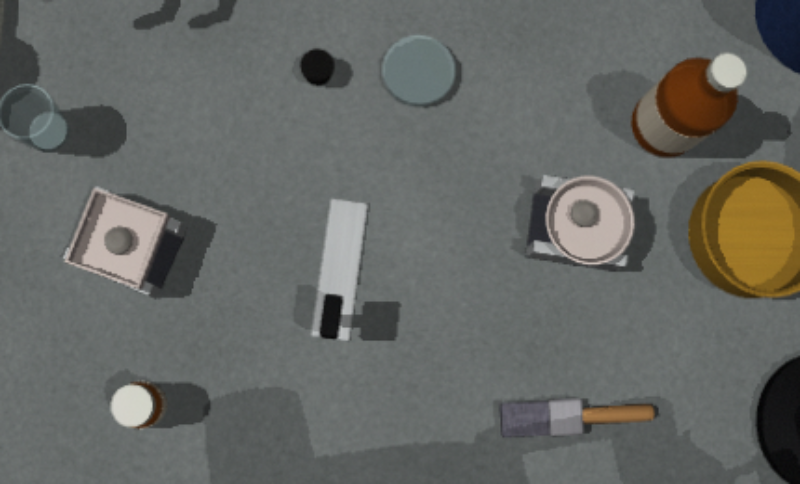

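Top view: the lifter's grip is at crop (332,316) with the tip at (348,200), so it points along +x with a yaw of about -8.3°. The dish stand is on the right at (585,220), and its slot runs at about 80.5°. I'll move above the lifter first.

```bash
python3 -m pendant '{"translation":[[9,-10,0],[18,-20,0],[18,-20,0],[18,-20,0],[18,-20,0],[18,-20,0],[18,-20,0],[18,-20,0]],"roll":[0,0,0,0,0,0,0,0],"hand":[0,0,0,0,0,0,0,0]}' 45
python3 -m pendant '{"translation":[[18,-20,0],[18,-20,0],[18,-20,0],[18,-20,0],[18,-20,0],[18,-20,0],[18,-20,0],[18,-20,0]],"roll":[0,0,0,0,0,0,0,0],"hand":[0,0,0,0,0,0,0,0]}' 
python3 -m pendant '{"translation":[[18,-20,0],[18,-20,0],[18,-20,0],[18,-20,0],[18,-20,0],[18,-20,0],[18,-20,0],[18,-20,0]],"roll":[0,0,0,0,0,0,0,0],"hand":[0,0,0,0,0,0,0,0]}' 
python3 -m pendant '{"translation":[[9,-12,0],[0,0,0],[0,0,0],[0,0,0],[0,0,0],[0,0,0],[0,0,0],[0,0,0]],"roll":[0,-0.12,-0.12,-0.12,-0.12,-0.12,-0.12,-0.12],"hand":[0,0,0,0,0,0,0,0]}'
python3 -m pendant '{"translation":[[0,0,0],[0,0,0],[0,0,0],[0,0,0],[0,0,0],[0,0,0],[0,0,0],[0,0,0]],"roll":[-0.12,-0.12,-0.12,-0.12,-0.12,-0.12,-0.12,-0.12],"hand":[0,0,0,0,0,0,0,0]}'
python3 -m pendant '{"translation":[[0,0,0],[0,0,0],[0,0,0],[0,0,0],[0,0,0],[0,0,0],[0,0,0],[0,0,0]],"roll":[-0.12,-0.12,-0.12,-0.12,-0.12,-0.12,-0.12,-0.07],"hand":[0,0,0,0,0,0,0,0]}'
```

```text
time_s: 2.27
ee_pos: [247.8, -368.7, 214.0]
ee_rot: [-180.0, -0.0, 16.1]
force: [0.9, 0.1, 0.2]
gripper_width: 91.1
gripper_force: 0.0
time_s: 2.93
ee_pos: [341.3, -175.2, 214.1]
ee_rot: [180.0, -0.0, 16.1]
force: [-0.1, -0.4, -0.2]
gripper_width: 91.3
gripper_force: 0.0
time_s: 3.6
ee_pos: [435.0, 18.2, 214.0]
ee_rot: [-180.0, 0.0, 16.1]
force: [0.3, 0.0, -1.0]
gripper_width: 91.4
gripper_force: 0.0
time_s: 4.27
ee_pos: [439.9, 30.9, 213.9]
ee_rot: [-180.0, -0.0, 64.6]
force: [-0.0, 0.2, -0.1]
gripper_width: 91.1
gripper_force: 0.0
time_s: 4.93
ee_pos: [439.9, 30.9, 213.9]
ee_rot: [-180.0, -0.0, 119.6]
force: [-0.0, 0.8, -0.1]
gripper_width: 91.3
gripper_force: 0.0
time_s: 5.6
ee_pos: [439.9, 30.9, 214.0]
ee_rot: [180.0, -0.0, 171.7]
force: [0.5, -0.0, -1.5]
gripper_width: 91.2
gripper_force: 0.0
```

Run:
```python
from h import *
p=env.grab_frame("wrist"); save(p,"pics/w1.png"); print(np.round(p["pose"],2))
A=pts(p,np.ones((480,640),bool))
near=A[(abs(A[:,0]-500)<120)&(abs(A[:,1]-25)<60)]
for n,Q in(("grip",near[(near[:,2]>84)&(near[:,2]<96)]),("blade",near[(near[:,2]<6)&(near[:,2]>1.5)])):
    if len(Q)>5:
        r=cv2.minAreaRect(Q[:,:2].astype(np.float32)); print(n,len(Q),np.round(r[0],1),np.round(r[1],1),round(r[2],1),Q[:,2].mean())
for r in env.regions_of(p,"lifter")[:1]:
    P=pts(p,r["pixels"]);print(r["score"],r["rect"])
    for n,Q in(("grip",P[(P[:,2]>84)&(P[:,2]<96)]),("blade",P[(P[:,2]<6)])):
        if len(Q)>5:
            r=cv2.minAreaRect(Q[:,:2].astype(np.float32)); print(n,len(Q),np.round(r[0],1),np.round(r[1],1),round(r[2],1),Q[:,2].mean())
```

```text
[[ 1.5000e-01  9.5000e-01  2.6000e-01  3.6517e+02]
 [ 9.9000e-01 -1.4000e-01 -4.0000e-02  4.1940e+01]
 [ 0.0000e+00  2.7000e-01 -9.6000e-01  3.8410e+02]
 [ 0.0000e+00  0.0000e+00  0.0000e+00  1.0000e+00]]
grip 1015 [447.5  32.3] [19.4 45.1] 82.2 90.00773531521367
blade 2467 [499.2  23.2] [233. 104.] 1.2 2.531570936410285
0.73 [313.4, 262.5, 37.1, 112.3]
grip 1015 [447.5  32.3] [19.4 45.1] 82.2 90.00773531521367
blade 2724 [497.2  25.6] [ 43.7 139.2] 81.6 2.3584643605782314
```

View pics/w1.png

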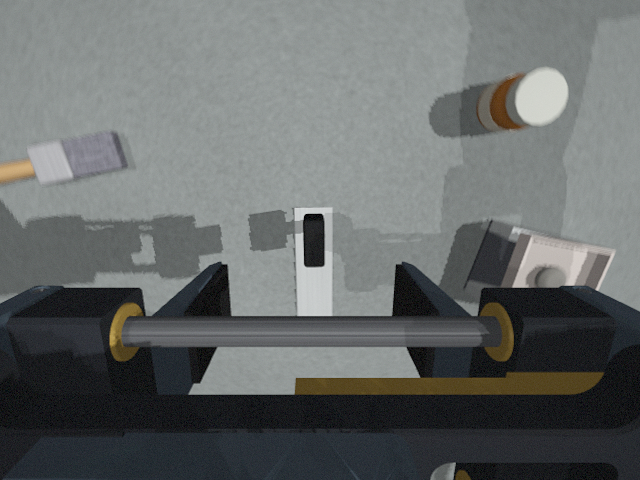

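The wrist view shows the grip at pixel (314,240), between the open fingers, and the measured centre is (447.5, 32.3) with its top at about 90. I'll descend and clamp.

```bash
python3 -m pendant '{"translation":[[-3.5,1.2,10],[-3.8,1.3,10],[0,0,14],[0,0,14],[0,0,14],[0,0,14],[0,0,14],[0,0,10]],"roll":[0,0,0,0,0,0,0,0],"hand":[0,0,0,0,0,0,0,0]}' 45
python3 -m pendant '{"translation":[[0,0,12],[0,0,12],[0,0,12],[0,0,12],[0,0,8],[0,0,2],[0,0,0],[0,0,0]],"roll":[0,0,0,0,0,0,0,0],"hand":[0,0,0,0,0,0,0,0]}'
python3 -m pendant '{"translation":[[0,0,0],[0,0,0],[0,0,0],[0,0,0],[0,0,0],[0,0,0],[0,0,0],[0,0,0]],"roll":[0,0,0,0,0,0,0,0],"hand":[100,150,200,255,255,255,255,255]}' 50
python3 -m pendant '{"translation":[[0,0,0],[0,0,0],[0,0,0],[0,0,0],[0,0,0],[0,0,0],[0,0,0],[0,0,0]],"roll":[0,0,0,0,0,0,0,0],"hand":[255,255,255,255,255,255,255,255]}' 50
```

```text
time_s: 6.37
ee_pos: [447.4, 31.8, 111.6]
ee_rot: [-180.0, -0.2, 171.3]
force: [0.5, -1.1, 0.3]
gripper_width: 91.0
gripper_force: 0.0
time_s: 7.03
ee_pos: [448.7, 31.7, 56.0]
ee_rot: [-180.0, 0.0, 171.3]
force: [-0.1, -0.6, -0.4]
gripper_width: 91.4
gripper_force: 0.0
time_s: 7.7
ee_pos: [448.5, 31.7, 56.0]
ee_rot: [-180.0, 0.0, 171.4]
force: [-0.9, -0.1, -0.0]
gripper_width: 40.7
gripper_force: 0.0
time_s: 8.37
ee_pos: [448.4, 31.7, 55.9]
ee_rot: [-180.0, -0.0, 171.4]
force: [-0.9, 0.6, -0.3]
gripper_width: 20.0
gripper_force: 50.0
```

```bash
python3 -m pendant '{"translation":[[0,0,-2],[0,0,-4],[0,0,-8],[0,0,-10],[0,0,-10],[0,0,-10],[0,0,-4],[0,0,-2]],"roll":[0,0,0,0,0,0,0,0],"hand":[255,255,255,255,255,255,255,255]}' 50
python3 -m pendant '{"translation":[[0,0,0],[0,0,0],[0,0,0],[0,0,0],[0,0,0],[0,0,0],[0,0,0],[0,0,0]],"roll":[0.05,0.1,0.12,0.12,0.12,0.12,0.12,0.12],"hand":[255,255,255,255,255,255,255,255]}'
python3 -m pendant '{"translation":[[0,0,0],[0,0,0],[0,0,0],[0,0,0],[0,0,0],[0,0,0],[0,0,0],[0,0,0]],"roll":[0.12,0.12,0.12,0.12,0.12,0.08,0.036,0],"hand":[255,255,255,255,255,255,255,255]}'
python3 -m pendant '{"translation":[[-3,10,0],[-5,20,0],[-6,23,0],[-6,26,0],[-6,26,0],[-6,23,0],[-5,20,0],[-3,9,0]],"roll":[0,0,0,0,0,0,0,0],"hand":[255,255,255,255,255,255,255,255]}'
python3 - <<'E'
from h import *
print(env.state()["ee_pos"],env.state()["ee_rot"])
for c in ("top","scene","wrist"):
    p=env.grab_frame(c); save(p,f"pics/{c}2.png")
    A=pts(p,np.ones((480,640),bool))
    S=A[(abs(A[:,0]-557)<85)&(abs(A[:,1]+262)<85)]
    for n,Q in(("bars",S[(S[:,2]>38)&(S[:,2]<46.5)]),("rim",S[(S[:,2]>59)&(S[:,2]<67)])):
        if len(Q)>5: r=cv2.minAreaRect(Q[:,:2].astype(np.float32)); print(c,n,len(Q),np.round(r[0],1),np.round(r[1],1),round(r[2],1))
    L=A[(abs(A[:,0]-580)<60)&(A[:,1]>-195)&(A[:,1]<-50)&(A[:,2]>40)&(A[:,2]<65)]
    if len(L)>5: r=cv2.minAreaRect(L[:,:2].astype(np.float32)); print(c,"blade",len(L),np.round(r[0],1),np.round(r[1],1),round(r[2],1),L[:,2].mean()); 
    if len(L)>5: print(np.linalg.lstsq(np.c_[L[:,:2]-L[:,:2].mean(0),np.ones(len(L))],L[:,2],rcond=None)[0])
    if c!="wrist":
        bm=np.zeros((480,640),bool); v=np.linalg.norm
E
```

```text
time_s: 9.03
ee_pos: [449.0, 31.7, 107.0]
ee_rot: [180.0, 0.1, 171.4]
force: [-0.5, -0.4, -1.9]
gripper_width: 19.7
gripper_force: 50.0
time_s: 9.7
ee_pos: [448.1, 31.7, 105.7]
ee_rot: [-180.0, -0.0, 121.2]
force: [-0.2, -0.5, -1.1]
gripper_width: 19.7
gripper_force: 49.9
time_s: 10.37
ee_pos: [448.1, 31.7, 105.7]
ee_rot: [-180.0, 0.0, 80.5]
force: [-0.7, 0.5, -2.2]
gripper_width: 19.6
gripper_force: 50.0
time_s: 11.03
ee_pos: [599.9, -35.2, 105.5]
ee_rot: [179.9, 0.0, 80.5]
force: [0.5, 0.4, -1.4]
gripper_width: 20.0
gripper_force: 50.0
[599.88083276 -35.17512493 105.53324503] [1.79861200e+02 1.32782222e-02 8.04931686e+01]
top bars 276 [ 558.9 -260.1] [110.5  94.1] 80.4
top rim 449 [ 556.3 -262.3] [101.4 102.3] 35.0
scene bars 383 [ 562.3 -259.5] [110.4  95.2] 80.8
scene rim 338 [ 558.  -262.1] [102.3 104.4] 77.1
scene blade 979 [ 589.1 -113.3] [132.   47.8] 80.4 51.632934592819325
[3.84828891e-03 1.12922298e-04 5.16329346e+01]
wrist blade 714 [ 583.4 -121.1] [19.1 37.2] 80.4 51.7346434827238
[1.10417862e-03 8.23610624e-03 5.17346435e+01]
```

```bash
python3 -m pendant '{"translation":[[0,-1,2],[0,-1,4],[0,-1,5],[0,-1,6],[0,-0.8,6],[0,0,4],[0,0,2],[0,0,0]],"roll":[0,0,0,0,0,0,0,0],"hand":[255,255,255,255,255,255,255,255]}' 55
python3 -m pendant '{"translation":[[-3,0,0],[-5,0,0],[-6,0,0],[-6,0,0],[-6,0,0],[-6,0,0],[-5,0,0],[-3,0,0]],"roll":[0,0,0,0,0,0,0,0],"hand":[255,255,255,255,255,255,255,255]}'
python3 - <<'E'
from h import *
p=env.grab_frame("scene"); cv2.imwrite("pics/s3.png",cv2.resize(p["frame"][150:330,140:380,::-1],(800,600)))
A=pts(p,np.ones((480,640),bool)); L=A[(abs(A[:,0]-585)<60)&(A[:,1]>-195)&(A[:,1]<-110)&(A[:,2]>15)&(A[:,2]<30)]
r=cv2.minAreaRect(L[:,:2].astype(np.float32)); print(r,L[:,2].mean(),env.state()["force"])
E
```

```text
time_s: 11.85
ee_pos: [591.5, -32.8, 76.2]
ee_rot: [-179.9, 0.0, 80.5]
force: [0.2, -0.6, -1.8]
gripper_width: 19.8
gripper_force: 55.0
time_s: 12.52
ee_pos: [585.2, -73.3, 77.0]
ee_rot: [180.0, 0.0, 80.4]
force: [-0.9, -0.2, -1.4]
gripper_width: 19.8
gripper_force: 55.0
((572.7122192382812, -152.4952850341797), (92.5787582397461, 46.73283767700195), 80.56830596923828) 23.071268067428136 [-0.28430395 -0.56465685 -2.26454993]
```

View pics/s3.png

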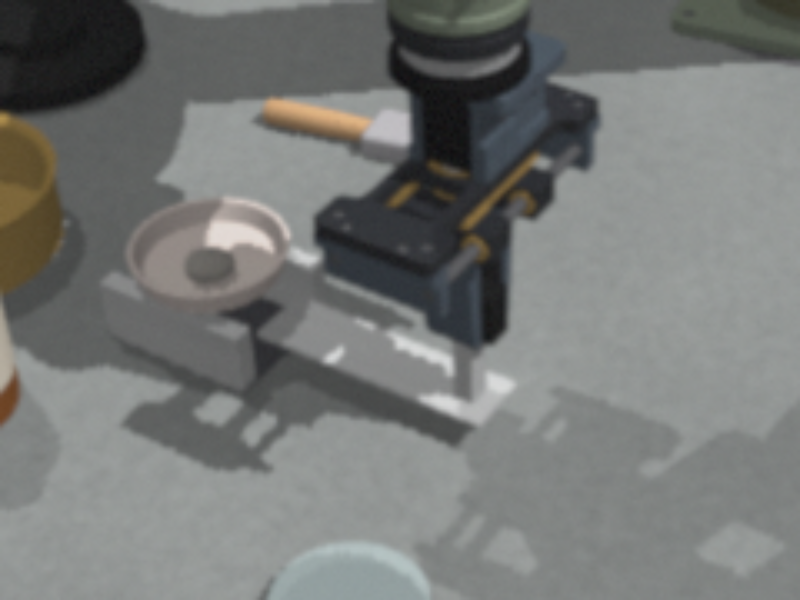

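The blade is entering the slot cleanly below the dish, with its root at (480,400) and the slot mouth at (265,320). It sits about 3 mm to one side, so I'll centre it while inserting.

```bash
python3 -m pendant '{"translation":[[0,1,0],[0,1.5,0],[0,1,0],[-3,0,0],[-5,0,0],[-6,0,0],[-6,0,0],[-6,0,0]],"roll":[0,0,0,0,0,0,0,0],"hand":[255,255,255,255,255,255,255,255]}' 55
python3 -m pendant '{"translation":[[-6,0,0],[-6,0,0],[-6,0,0],[-6,0,0],[-6,0,0],[-6,0,0],[-6,0,0],[-6,0,0]],"roll":[0,0,0,0,0,0,0,0],"hand":[255,255,255,255,255,255,255,255]}'
python3 -m pendant '{"translation":[[-6,0,0],[-6,0,0],[-6,0,0],[-5,0,0],[-5,0,0],[-3,0,0],[-2,0,0],[0,0,0]],"roll":[0,0,0,0,0,0,0,0],"hand":[255,255,255,255,255,255,255,255]}'
python3 -m pendant '{"translation":[[0,0,0],[0,0,0],[0,0,0],[0,0,0],[0,0,0],[0,0,0],[0,0,0],[0,0,0]],"roll":[0,0,0,0,0,0,0,0],"hand":[255,255,255,255,255,255,255,255]}'
python3 - <<'E'
from h import *
s=env.state();print(s["ee_pos"],s["force"])
for c in ("top","scene"):
    p=env.grab_frame(c)
    if c=="scene": cv2.imwrite("pics/s4.png",cv2.resize(p["frame"][150:330,140:380,::-1],(800,600)))
    A=pts(p,np.ones((480,640),bool))
    S=A[(abs(A[:,0]-557)<85)&(abs(A[:,1]+262)<85)]
    for n,Q in(("bars",S[(S[:,2]>38)&(S[:,2]<46.5)]),("rim",S[(S[:,2]>59)&(S[:,2]<67)])):
        if len(Q)>5: r=cv2.minAreaRect(Q[:,:2].astype(np.float32)); print(c,n,len(Q),np.round(r[0],1),np.round(r[1],1),round(r[2],1))
    n=np.array([.986,-.165]); d=np.array([-.165,-.986])
    L=A[(A[:,2]>17)&(A[:,2]<28)&(abs(A[:,:2]@n-593)<28)]; t=L[:,:2]@d-(np.array([556.5,-262])@d); L=L[(t>-110)&(t<-58)]
    if len(L): print(c,"blade lateral",np.percentile(L[:,:2]@n,[2,98]),"z",L[:,2].mean(),"tmin",t.min())
E
```

```text
time_s: 13.23
ee_pos: [584.3, -99.3, 76.9]
ee_rot: [-180.0, 0.0, 80.5]
force: [-0.7, -0.6, -1.4]
gripper_width: 19.4
gripper_force: 55.0
time_s: 13.9
ee_pos: [576.5, -146.5, 76.9]
ee_rot: [180.0, 0.0, 80.5]
force: [-1.0, 0.4, -1.6]
gripper_width: 19.5
gripper_force: 55.0
time_s: 14.57
ee_pos: [571.1, -178.8, 76.9]
ee_rot: [180.0, 0.0, 80.5]
force: [-0.2, -0.7, -1.7]
gripper_width: 19.7
gripper_force: 55.0
time_s: 15.23
ee_pos: [571.1, -178.4, 76.9]
ee_rot: [180.0, 0.0, 80.5]
force: [0.1, -0.6, -1.6]
gripper_width: 19.9
gripper_force: 55.0
[ 571.118832   -178.40694093   76.9386109 ] [ 0.08271766 -0.56762888 -1.64947809]
top bars 20 [ 589.2 -291.7] [17.  49.3] 6.5
top rim 58 [ 587.7 -296.9] [45.2  8.2] 40.6
top blade lateral [569.1426434  606.46930108] z 24.167056791971273 tmin -997.0529379583363
scene bars 315 [ 574.  -248.1] [138.1  76.1] 80.5
scene rim 225 [ 584.6 -253.3] [139.1  58.4] 72.1
scene blade lateral [572.27345315 616.50351344] z 23.09548799006461 tmin -786.2062457435425
```

View pics/s4.png

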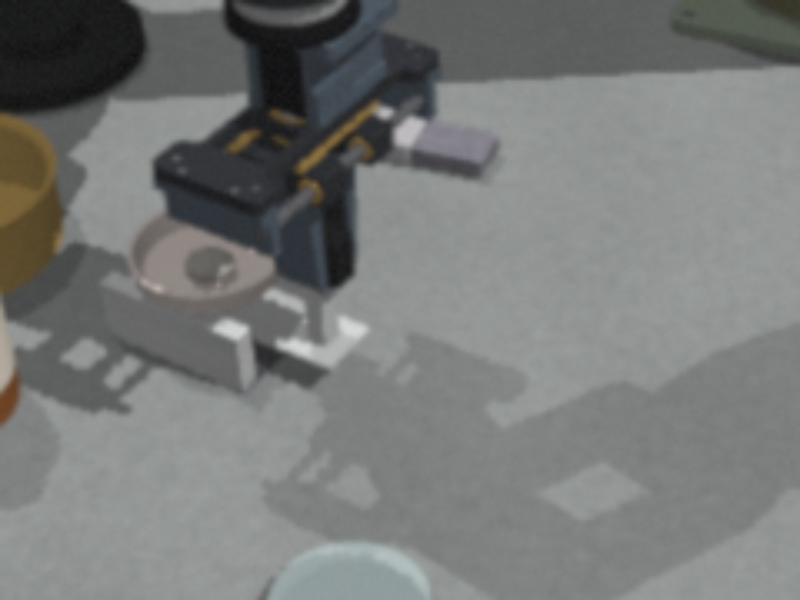

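The blade is under the dish, with its root at (330,345), the finger clear of the rim and the dish undisturbed. Now I'll raise it gently.

```bash
python3 -m pendant '{"translation":[[0,0,-1],[0,0,-2],[0,0,-3],[0,0,-3],[0,0,-3],[0,0,-3],[0,0,-2],[0,0,-1]],"roll":[0,0,0,0,0,0,0,0],"hand":[255,255,255,255,255,255,255,255]}' 55
python3 -m pendant '{"translation":[[0,0,-1],[0,0,-1],[0,0,-1],[0,0,-1],[0,0,-1],[0,0,-1],[0,0,-1],[0,0,-1]],"roll":[0,0,0,0,0,0,0,0],"hand":[255,255,255,255,255,255,255,255]}'
python3 -m pendant '{"translation":[[0,0,-1],[0,0,-1],[0,0,-1],[0,0,-1],[0,0,-1],[0,0,-1],[0,0,-1],[0,0,-1]],"roll":[0,0,0,0,0,0,0,0],"hand":[255,255,255,255,255,255,255,255]}'
python3 - <<'E'
from h import *
p=env.grab_frame("scene"); cv2.imwrite("pics/s5.png",cv2.resize(p["frame"][150:330,140:380,::-1],(800,600)))
E
```

```text
time_s: 16.0
ee_pos: [571.3, -178.5, 95.5]
ee_rot: [180.0, 0.0, 80.5]
force: [0.5, 0.6, -1.5]
gripper_width: 19.8
gripper_force: 55.0
time_s: 16.67
ee_pos: [571.0, -178.4, 102.9]
ee_rot: [-180.0, 0.0, 80.5]
force: [1.0, -0.0, -3.5]
gripper_width: 19.7
gripper_force: 55.0
time_s: 17.33
ee_pos: [571.1, -178.5, 111.1]
ee_rot: [180.0, 0.0, 80.5]
force: [-1.0, 0.9, -3.7]
gripper_width: 19.6
gripper_force: 55.0
```

View pics/s5.png

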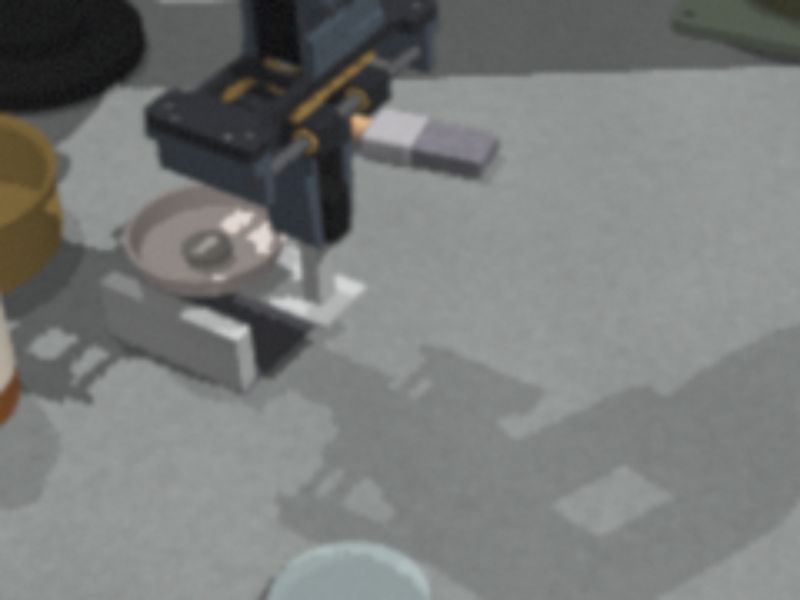

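The dish, at (205,240), is off the bars and level with the pebble in it, and the load has risen by about 2 N. I'll raise it the remaining 88 mm.

```bash
python3 -m pendant '{"translation":[[0,0,-1],[0,0,-2],[0,0,-3],[0,0,-4],[0,0,-4],[0,0,-4],[0,0,-4],[0,0,-4]],"roll":[0,0,0,0,0,0,0,0],"hand":[255,255,255,255,255,255,255,255]}' 55
python3 -m pendant '{"translation":[[0,0,-4],[0,0,-4],[0,0,-4],[0,0,-4],[0,0,-4],[0,0,-4],[0,0,-4],[0,0,-4]],"roll":[0,0,0,0,0,0,0,0],"hand":[255,255,255,255,255,255,255,255]}'
python3 -m pendant '{"translation":[[0,0,-4],[0,0,-4],[0,0,-4],[0,0,-4],[0,0,-4],[0,0,-4],[0,0,-3],[0,0,-2]],"roll":[0,0,0,0,0,0,0,0],"hand":[255,255,255,255,255,255,255,255]}'
python3 -m pendant '{"translation":[[0,0,-1],[0,0,0],[0,0,0],[0,0,0],[0,0,0],[0,0,0],[0,0,0],[0,0,0]],"roll":[0,0,0,0,0,0,0,0],"hand":[255,255,255,255,255,255,255,255]}'
python3 -m pendant '{"translation":[[0,0,0],[0,0,0],[0,0,0],[0,0,0],[0,0,0],[0,0,0],[0,0,0],[0,0,0]],"roll":[0,0,0,0,0,0,0,0],"hand":[255,255,255,255,255,255,255,255]}'
python3 - <<'E'
from h import *
p=env.grab_frame("scene"); cv2.imwrite("pics/s6.png",cv2.resize(p["frame"][90:330,140:460,::-1],(800,600)))
for l in("dish","pebble"):
  for r in env.regions_of(p,l)[:1]:
    P=pts(p,r["pixels"]); print(l,r["score"],r["rect"],np.percentile(P,[3,50,97],axis=0).round(0))
    c=np.median(P,0);Q=P[P[:,2]>P[:,2].max()-12]
    print(np.linalg.lstsq(np.c_[P[:,:2]-c[:2],np.ones(len(P))],P[:,2],rcond=None)[0])
E
```

```text
time_s: 18.05
ee_pos: [571.2, -178.4, 137.5]
ee_rot: [180.0, 0.0, 80.5]
force: [-0.1, 0.8, -3.2]
gripper_width: 19.6
gripper_force: 55.0
time_s: 18.72
ee_pos: [571.1, -178.4, 169.4]
ee_rot: [180.0, 0.0, 80.5]
force: [0.7, 0.2, -2.6]
gripper_width: 20.0
gripper_force: 55.0
time_s: 19.38
ee_pos: [571.3, -178.5, 198.5]
ee_rot: [180.0, 0.0, 80.5]
force: [0.7, 0.4, -2.5]
gripper_width: 19.9
gripper_force: 55.0
time_s: 20.05
ee_pos: [571.1, -178.4, 198.9]
ee_rot: [-180.0, 0.0, 80.5]
force: [-0.7, -0.1, -3.3]
gripper_width: 19.7
gripper_force: 55.0
time_s: 20.72
ee_pos: [571.1, -178.4, 198.9]
ee_rot: [180.0, 0.0, 80.5]
force: [0.1, -0.3, -3.2]
gripper_width: 19.5
gripper_force: 55.0
dish 0.66 [196.1, 184.4, 50.2, 33.4] [[ 511. -309.  148.]
 [ 553. -269.  152.]
 [ 607. -215.  164.]]
[1.49247177e-01 5.38329960e-02 1.53405990e+02]
```

View pics/s6.png

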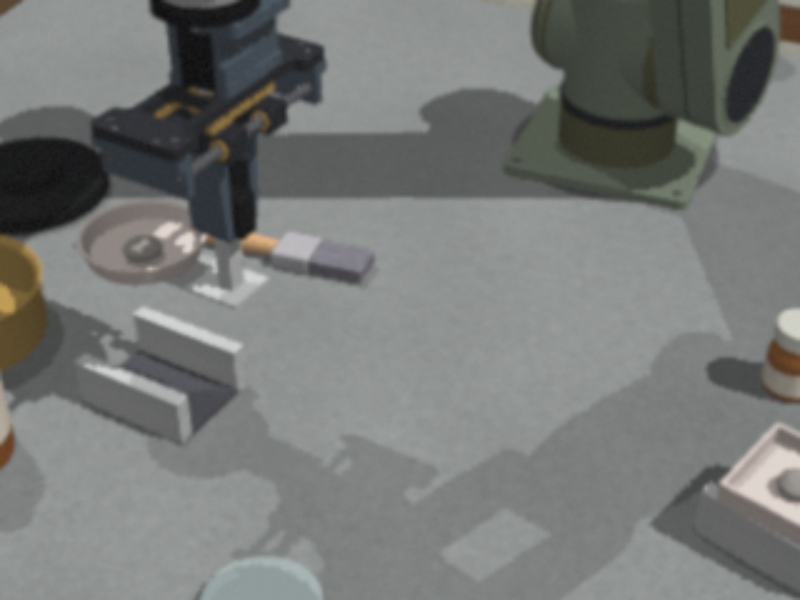

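The dish at (145,240) is held level on the blade well above the empty stand, with the pebble at (145,248). Its underside is about 147 mm up.

```bash
python3 -c "
from workcell import env; print(env.job_done())"
```

```text
the job is handed in; nothing more can be done
None
```

I handed the job in with the lifter holding the dish level and steady about 10 cm above the stand, the pebble still in it, and nothing else on the bench touched, about 21 s into the 48 s limit; no verdict came back.

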